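# Snap the lid home round the rim of a sieve tub

## Robot

A 6-joint arm with a two-finger parallel gripper is mounted at the origin on a cart in front of the work surface, level with it; the furniture and walls round the work are solid. World frame = base frame: x ahead of the robot, y to its left, z up, the work surface at z = 0. Lengths are in m, angles in rad, forces in N, time in s.
With the tool pointing down it reaches from about 0.3 to 0.775 m from the base axis. Payload 14.6 kg.
Tool frame: the origin (TCP) lies at the very end of the fingers, on their centre line; the grasp point (between the pads) lies 19 mm behind it; z points along the fingers, y is the line along which they close (so a half turn about z gives the same grasp; the last joint's range is limited). The gripper opens to 94 mm and grips with 3 to 60 N. Pads are 16 mm wide; open, the fingers measure 119 mm over their backs; the gripper's body (75 mm by 177 mm) begins 78 mm behind the grasp point.
Start: joints at [1.165, 0.3, 1.521, -0, 1.321, -0.067], TCP at [0.183, 0.519, 0.205] pointing down, gripper open.
Joint ranges: [-3.03, 3.03], [-0.79, 2.21], [0.23, 2.52], [-1.04, 4.18], [0, 3.07], [-2.55, 2.55]. Speed limits (rad/s): [2.22, 2.22, 2.57, 3.14, 3.14, 3.14].

## Interface

Orientations are given as [roll, pitch, yaw] about the fixed x, y, z axes, in that order (R = Rz(yaw) Ry(pitch) Rx(roll)).
In Python, from station import ctrl, cams gives the robot as it stands. The module is installed in compiled form; this text tells all that it offers.
- The arm moves only by the tool arm_command, never from a script. Its argument "plan" is a list that holds one entry, the list of rows, each a list of 7 numbers: the shift along the tool's x, y, z in normalised numbers (1 is 1000 mm), then the turn, a rotation vector about the tool's x, y, z in normalised numbers (1 is pi rad), then the closure, from -1 (fully open) to 1 (shut). A call has 1 to 12 rows; each row is the pose to reach, as a shift and turn from the pose commanded when the call began, along the tool's axes at that moment; what a row does not reach only later rows make up. A row lasts 1/10 s, in which the tool goes at most 50 mm and 8.59 degrees, less where a joint would pass 70% of its speed; a pose out of reach is approached as far as the arm can. A shift or turn number past 1, either way, is cut back to 1. A call with a gripper value outside its range is refused whole. The fingers move at their own pace and stop on an object; "squeeze" is the grip in N (left out, the last holds). Time passes only in rows, so rows that repeat a pose let the fingers close. It gives the time, the measured TCP pose, the force, the opening and the grip force at its end, in the units of the state.
- ctrl.get_obs(): the state, without advancing time (a new reading comes with each control period).
- cams.camera(name): name is "side" or "top"; returns (picture, depth): 480x640x3 uint8, blue, green, red; 480x640 float32, m along the optical axis (not along the pixel's ray), 0 where there is no reading.
- cams.camera_info(name): a dict with "fx", "fy", "cx", "cy" (pixels), "dist_coeffs" ([k1, k2, p1, p2, k3] as OpenCV has them; the pictures are not rectified), "world_to_cam" (4x4, takes a point from world to camera coordinates). Camera axes: x right, y down, z forward; pixel columns grow to the right and rows downward; lengths in m; the calibration is good to about 2 mm. A picture is of the moment at which its call begins. camera_info takes no time and is no camera call.
- ctrl.hand_in(): hands the job in; it is judged then, once.
The state is a dict: "time_s": time; "qpos": joint angles; "joint_vel": joint speeds; "tau": joint torques, N m; "ee_pos": TCP position; "eef_rot": TCP orientation; "force": force on the tool from outside, world axes, zero at the start; "moment": the same for the moment, N m; "grip_width": finger opening in m; "grip_force": force on a finger pad.
Only numpy, scipy, OpenCV 4.12 (cv2) and the standard library are available. Lean on these libraries where they do the work, as an engineer would, in place of code of your own. Each camera call takes 0.05 s, during which the arm holds its last target. There are 200 camera calls.

## Task

One of the two white tubs has its grey snap lid only lying on it, standing proud. With closed fingertips press the lid down on its rim next to the lifting tab until that edge snaps in, then run the fingertips once round the whole rim, anticlockwise as seen from above, over all four corners and back to the tab, pressing lightly and never hard, so that the lid ends snapped down flush all the way round. Only press: do not lift the lid, do not shove the tub about, and leave the other, closed tub and the bottle, beaker and funnel where they stand.

Things in the scene. Friction and masses are not known exactly. Their poses are not given: they have to be found in the camera images.
- tub: the white oblong tub whose lid is not yet home, 118 mm long (its x), 90 mm wide (its y) over the collar, 100 mm high, about 1.3 kg, standing loose on the worktop. Origin: centre of its underside, z up; the lid's tab is at its +x end
- tub_mouth (a point): centre of the tub's mouth, 100 mm above its underside. Inside it ten sprung lugs, three along each long side and two at each end, hold the lid up; each gives way at 2 to 3 N and then locks over the lid's bead. 4 to 8 N on the rim make that edge drop about 10 mm and snap in; 15 N is plenty anywhere, 45 N is far too hard
- lid: loose grey lid: a plate 121 mm long (x), 93 mm wide (y), 5 mm thick, with a plug below, 0.2 kg. Origin: centre of the plate's underside; z up; +x to the lifting tab, an ear 26 mm wide reaching to 76 mm from the centre. At first level, origin 10 mm above the mouth (top 115 mm above the worktop); home: level with the mouth (top 105 mm).
- lid_tab_edge (a point): point on top of the lid's rim in the middle of the tab end, 50 mm from the centre (lid's +x side). The lid's middle is sunk 2 mm: press on the flat rim, 16 mm wide, best right above the plug's edge, a rectangle 100 x 72 mm round the centre. While one edge is home the far one stands 8 to 18 mm proud
- lid_corner1 (a point): point on top of the lid's rim above the plug's corner, the first corner anticlockwise from the tab as seen from above: x = +50 mm, y = +36 mm in the lid's frame
- lid_corner2 (a point): point on top of the lid's rim above the plug's corner, the next corner anticlockwise, at the end away from the tab: x = -50 mm, y = +36 mm in the lid's frame
- lid_corner3 (a point): point on top of the lid's rim above the plug's corner, the third corner anticlockwise, also at the end away from the tab: x = -50 mm, y = -36 mm in the lid's frame
- lid_corner4 (a point): point on top of the lid's rim above the plug's corner, the last corner anticlockwise, beside the tab end again: x = +50 mm, y = -36 mm in the lid's frame
- closed_tub: a tub of the same kind with its lid already home, top 105 mm above the worktop; one piece here. Origin: centre of its underside. The two tubs may have changed places
- bottle: round reagent bottle with a screw cap, 63 mm across, 111 mm high; bystander, origin under its centre
- beaker: low glass beaker, 52 mm across, 71 mm high, standing in front of the gap between the tubs; bystander, origin under its centre
- funnel: white funnel standing on its mouth, 67 mm across, 68 mm high, to the left of both tubs; bystander, origin under its centre
Things that resemble listed ones, but are neither listed nor needed, are in the scene too. What is shaped like the tub but purple is not meant.

How it is judged:
On the way, in this order (a step that is already met when the one before it is completed fails the run):
1. the edge next to the lifting tab is snapped in, the far end still up (z of lid_tab_edge in the frame of tub below 0.107 m and z of each of lid_corner2, lid_corner3 in the frame of tub above 0.108 m), for 0.1 s.
2. the fingertips press lightly on the rim at the first corner, anticlockwise from the tab (horizontal distance between the grasp point and lid_corner1 below 0.02 m and contact force between the fingers and lid above 0.5 N), for 0.05 s.
3. the fingertips press lightly on the rim at the second corner, anticlockwise from the tab (horizontal distance between the grasp point and lid_corner2 below 0.02 m and contact force between the fingers and lid above 0.5 N), for 0.05 s.
4. the fingertips press lightly on the rim at the third corner, anticlockwise from the tab (horizontal distance between the grasp point and lid_corner3 below 0.02 m and contact force between the fingers and lid above 0.5 N), for 0.05 s.
5. the fingertips press lightly on the rim at the fourth corner, anticlockwise from the tab (horizontal distance between the grasp point and lid_corner4 below 0.02 m and contact force between the fingers and lid above 0.5 N), for 0.05 s.
6. the fingertips are back on the rim at the tab (horizontal distance between the grasp point and lid_tab_edge below 0.02 m and contact force between the fingers and lid above 0.5 N), for 0.05 s.
At the end, for the whole second after the job is handed in: the lid is home in its tub all the way round: the rim at the tab and at all four corners within 2 mm of its seated height (105 mm above the tub's underside), the lid centred within 4 mm, at rest, the tub upright and within 40 mm of where it stood (z of each of lid_tab_edge, lid_corner1, lid_corner2, lid_corner3, lid_corner4 in the frame of tub below 0.107 m and horizontal distance between lid and tub below 0.004 m and angle between tub's own z axis and vertical below 0.05 rad and linear speed of lid below 0.01 m/s and distance of tub from where it was at the start of the episode below 0.04 m); the robot touches nothing.
It fails at once if the lid is pressed hard (over 45 N) (contact force between the fingers and lid above 45 N).
It fails at once if the lid is lifted off the tub (z of lid in the frame of tub above 0.12 m).
It fails at once if the tub is lifted, tipped or shoved more than 50 mm (height (world z) of tub above 0.015 m or angle between tub's own z axis and vertical above 0.2 rad or distance of tub from where it was at the start of the episode above 0.05 m).
It fails at once if the closed tub or another bystander is moved more than 20 mm or knocked over (distance of any of closed_tub, bottle, beaker, funnel from where it was at the start of the episode above 0.02 m or angle between any of closed_tub, bottle, beaker, funnel's own z axis and vertical above 0.3 rad).
It also fails if it takes over 67 s, if anything falls off the work surface, if the arm or the gripper's body presses on something with over 40 N, if the wrist force passes 120 N, or if a joint passes its speed limit or range.

## Working session

There is one attempt and no reset: what is moved stays moved. The work goes in short steps, Python scripts to look and compute and a tool call to move; the robot and the scene stay as the last step left them, time stands still between calls to the robot, and variables do not carry over. Pictures are saved under pics/ and viewed, at most 10 in all, crops included, and the job is handed in when it is done.

Besides the shell and the picture viewer there is one more tool, called after "Emit:" as name([rows], argument=value, ...), one row to a line, values as JSON. arm_command: Moves the arm, as the interface text tells. Its arguments: {"type":"object","properties":{"plan":{"type":"array"},"squeeze":{"type":"number"}},"required":["plan"]}

```bash
mkdir -p pics; python3 - <<'E'
from station import ctrl,cams
import cv2,numpy as np
o=ctrl.get_obs();print(o)
for n in("top","side"):
    p,d=cams.camera(n);cv2.imwrite(f"pics/{n}0.png",p);np.save(f"{n}_d.npy",d)
    print(n,cams.camera_info(n))
E
```

```text
{'time_s': 0.0, 'qpos': array([ 1.16538277e+00,  3.00502934e-01,  1.52160990e+00, -1.35632220e-05,
        1.32068260e+00, -6.66074124e-02]), 'joint_vel': array([ 0.00138357,  0.00010099, -0.00117344,  0.0019947 , -0.00107508,
        0.00101088]), 'tau': array([-3.48988069e-03, -5.31794751e+01, -3.52736771e+01,  7.06623774e-02,
        2.43997585e-02, -8.42062036e-05]), 'ee_pos': array([0.18270146, 0.51848025, 0.20485668]), 'eef_rot': array([-3.14039167e+00, -6.69463517e-05,  2.80278983e+00]), 'force': array([-0.3027418 ,  0.26884272, -0.7574486 ]), 'moment': array([ 0.03701401, -0.03701509,  0.02287333]), 'grip_force': 0.0, 'grip_width': 0.09424506636214185}
top {'fx': 515.0594246913887, 'fy': 515.0594246913887, 'cx': 308.006568033244, 'cy': 246.27744761667546, 'dist_coeffs': array([-0.1272635,  0.       ,  0.       ,  0.       ,  0.       ]), 'world_to_cam': array([[ 1.18557422e-03, -9.99997622e-01,  1.83067615e-03,
         1.19686565e-01],
       [-9.90098378e-01, -1.43080672e-03, -1.40367923e-01,
         4.10818948e-01],
       [ 1.40370208e-01, -1.64613290e-03, -9.90097720e-01,
         1.51946708e+00],
       [ 0.00000000e+00,  0.00000000e+00,  0.00000000e+00,
         1.00000000e+00]])}
side {'fx': 494.30757508800235, 'fy': 494.30757508800235, 'cx': 316.86345408407254, 'cy': 249.49580767532166, 'dist_coeffs': array([-0.13667513,  0.        ,  0.        ,  0.        ,  0.        ]), 'world_to_cam': array([[-0.99968466,  0.00624102, -0.02432325,  0.38857689],
       [ 0.02442665,  0.46630445, -0.884287  ,  0.0370692 ],
       [ 0.00582319, -0.88460229, -0.46630985,  1.40805141],
       [ 0.        ,  0.        ,  0.        ,  1.        ]])}
```

View pics/top0.png

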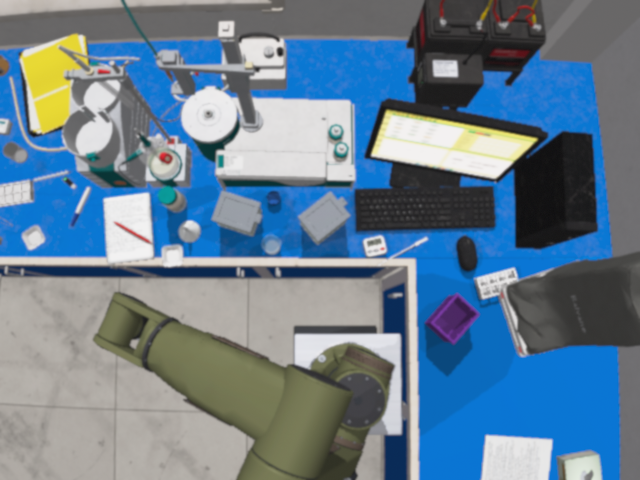

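View pics/side0.png

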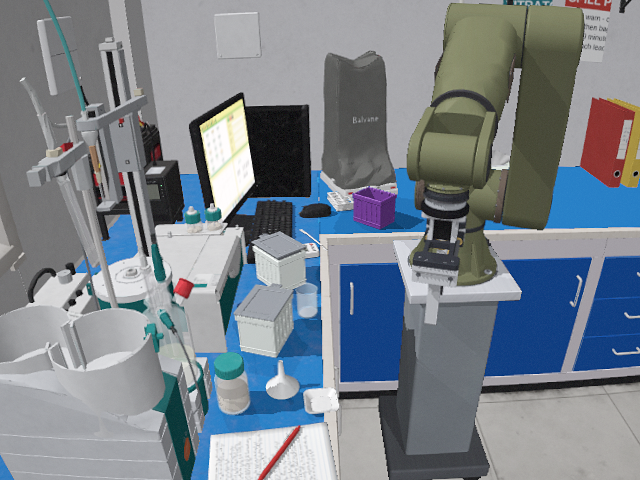

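The top view shows two lidded tubs at about (237,213) and (324,218). Bottle, funnel and beaker are at (172,198), (189,231) and (271,244). Next I measure lid heights and outlines.

```bash
cat > h.py <<'E'
import cv2,numpy as np
from station import ctrl,cams
def K(i): return np.array([[i["fx"],0,i["cx"]],[0,i["fy"],i["cy"]],[0,0,1]])
def rays(n,uv):
    i=cams.camera_info(n);q=cv2.undistortPoints(np.float32(uv).reshape(-1,1,2),K(i),i["dist_coeffs"])[:,0]
    T=np.linalg.inv(i["world_to_cam"]);return T[:3,3],np.c_[q,np.ones(len(q))]@T[:3,:3].T
def plane(n,uv,z):
    c,r=rays(n,uv);return c+r*((z-c[2])/r[:,2])[:,None]
def cloud(n,d):
    g=np.stack(np.meshgrid(np.arange(640),np.arange(480)),-1).reshape(-1,2)
    c,r=rays(n,g);return (c+r*d.reshape(-1,1)).reshape(480,640,3)
E
python3 - <<'E'
from h import *
for n,boxes in(("top",[(205,185,268,240),(293,185,355,250)]),("side",[(232,282,298,330),(245,228,310,265)])):
    d=np.load(n+"_d.npy");W=cloud(n,d);im=cv2.imread(f"pics/{n}0.png")
    for (a,b,c,e) in boxes:
        w=W[b:e,a:c];m=(w[...,2]>.092)&(w[...,2]<.14)&(d[b:e,a:c]>0)
        nl,lab,st,cen=cv2.connectedComponentsWithStats(m.astype(np.uint8))
        k=1+np.argmax(st[1:,4]);m=lab==k
        P=w[m];print(n,m.sum(),"z pct",np.percentile(P[:,2],[10,25,50,75,90]).round(4))
        pl=np.c_[P[:,:2],np.ones(len(P))];print(" mean",P.mean(0).round(4))
        if n=="top":
            r=cv2.minAreaRect((P[:,:2]*1000).astype(np.float32));print(r, cv2.boxPoints(r).round(0).tolist())
t=cv2.imread("pics/top0.png")[180:255,195:365];s=cv2.imread("pics/side0.png")[220:360,220:330]
t=cv2.resize(t,None,fx=4.5,fy=4.5,interpolation=cv2.INTER_CUBIC);s=cv2.resize(s,None,fx=4,fy=4,interpolation=cv2.INTER_CUBIC)
cv2.imwrite("pics/tc.png",t);cv2.imwrite("pics/sc.png",s)
E
```

```text
top 1377 z pct [0.0999 0.102  0.1044 0.1068 0.1087]
 mean [0.5015 0.3272 0.1043]
((500.47540283203125, 322.908203125), (139.49349975585938, 93.656005859375), 71.9229507446289) [[434.0, 271.0], [523.0, 242.0], [567.0, 375.0], [478.0, 404.0]]
top 1372 z pct [0.1092 0.1111 0.1134 0.1156 0.1176]
 mean [0.4874 0.0735 0.1133]
((491.2742614746094, 69.6566390991211), (93.49466705322266, 135.41111755371094), 40.07448959350586) [[412.0, 91.0], [499.0, -12.0], [571.0, 48.0], [483.0, 152.0]]
side 1554 z pct [0.0995 0.1014 0.1026 0.1037 0.1045]
 mean [0.5027 0.3364 0.1021]
side 1105 z pct [0.097  0.1072 0.1118 0.1131 0.1142]
 mean [0.4873 0.0856 0.1086]
```

View pics/tc.png

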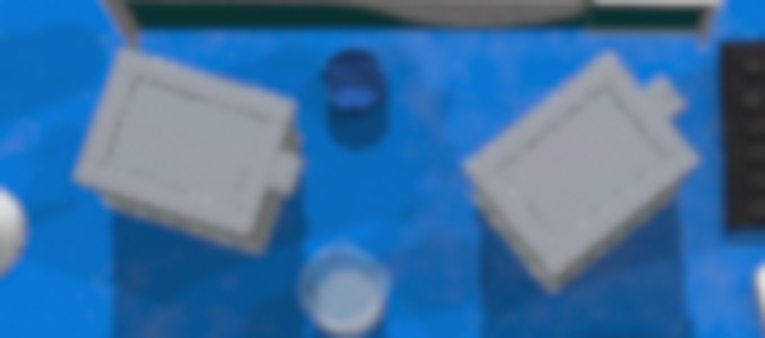

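View pics/sc.png

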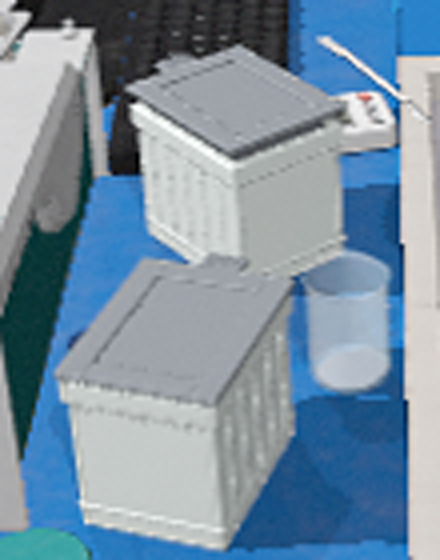

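The right-hand tub (326,218) has the proud lid: about 113 mm against 104 mm for the other. Its tab points to the image's upper right, at yaw of about -50°. In the side crop the gap under that lid is visible. I cross-check the corners and look for obstacles.

```bash
cat >> h.py <<'E'
from scipy.spatial.transform import Rotation as Ro
C=np.array([.4865,.0755]);YAW=np.radians(-49.8)
def lidpt(x,y):
    c,s=np.cos(YAW),np.sin(YAW);return C+np.array([c*x-s*y,s*x+c*y])/1000
def tool(p,ref=None):   # world shift in tool axes, mm
    o=ctrl.get_obs();return (Ro.from_euler('xyz',o['eef_rot']).inv().apply(np.array(p)-(o['ee_pos'] if ref is None else ref))*1000).round(1)
E
python3 - <<'E'
from h import *
print(plane("top",[(330.6,191.6),(298.3,216.7),(350.6,215.6),(343.4,201.8)],.115).round(4))
for p in [(60.5,46.5),(-60.5,46.5),(60.5,-46.5),(72,0)]: print(lidpt(*p).round(4))
W=cloud("top",np.load("top_d.npy"))
for x in np.arange(.35,.75,.05):
    print(round(x,2),[round(float(np.nanmax(np.r_[0,W[(abs(W[...,0]-x)<.025)&(abs(W[...,1]-y)<.025)][:,2]])),2) for y in np.arange(.45,-.2,-.05)])
print(tool([*lidpt(51,0),.15]))
for y in (0,-.15): pass
E
```

```text
[[ 0.5579  0.0554  0.115 ]
 [ 0.4839  0.1482  0.115 ]
 [ 0.4874 -0.0016  0.115 ]
 [ 0.5279  0.0187  0.115 ]]
[0.5611 0.0593]
[0.483  0.1517]
[ 0.49   -0.0007]
[0.533  0.0205]
0.35 [0.01, 0.01, 0.01, 0.01, 0.01, 0.01, 0.01, 0.01, 0.01, 0.01, 0.01, 0.01, 0.01]
0.4 [0.01, 0.01, 0.01, 0.01, 0.08, 0.08, 0.01, 0.12, 0.01, 0.01, 0.03, 0.03, 0.01]
0.45 [0.03, 0.11, 0.11, 0.11, 0.11, 0.08, 0.12, 0.12, 0.12, 0.12, 0.03, 0.03, 0.03]
0.5 [0.02, 0.11, 0.11, 0.11, 0.11, 0.01, 0.12, 0.12, 0.12, 0.12, 0.03, 0.03, 0.03]
0.55 [0.01, 0.11, 0.11, 0.11, 0.11, 0.03, 0.01, 0.12, 0.12, 0.12, 0.03, 0.04, 0.03]
0.6 [0.01, 0.17, 0.18, 0.17, 0.17, 0.16, 0.16, 0.15, 0.14, 0.14, 0.03, 0.03, 0.03]
0.65 [0.01, 0.22, 0.18, 0.17, 0.17, 0.16, 0.16, 0.15, 0.22, 0.21, 0.22, 0.35, 0.42]
0.7 [0.22, 0.23, 0.54, 0.54, 0.55, 0.16, 0.16, 0.15, 0.22, 0.2, 0.42, 0.42, 0.42]
[-477.7 -342.6   55.3]
```

The rows are not in the units I measure in: shifts go in shares of 1000 mm and turns go in shares of pi rad. I convert before sending: -450 mm is -0.45, -420 mm is -0.42.

Emit:
arm_command([
  [[-0.02,-0.015,0,0,0,0,1],[-0.06,-0.043,0,0,0,0,1],[-0.1,-0.072,0,0,0,0,1],[-0.14,-0.1,0,0,0,0,1],[-0.18,-0.129,0,0,0,0,1],[-0.22,-0.158,0,0,0,0,1],[-0.26,-0.186,0,0,0,0,1],[-0.3,-0.215,0,0,0,0,1],[-0.34,-0.244,0,0,0,0,1],[-0.38,-0.272,0,0,0,0,1],[-0.42,-0.301,0,0,0,0,1],[-0.45,-0.323,0,0,0,0,1]],
], squeeze=20)

```text
time_s: 1.3
ee_pos: [0.5008, 0.062, 0.2052]
eef_rot: [-3.141, -0.0, 2.802]
force: [-0.4, 0.9, 0.1]
grip_width: 0.0022
grip_force: 0.0
```

```bash
sed -i 's/^C=.*;YAW/C=np.array([.4857,.0747]);YAW/' h.py; python3 - <<'E'
from h import *
o=ctrl.get_obs();print(o['time_s'],o['ee_pos'],o['eef_rot'],o['force'],o['grip_width'],o['qpos'])
print(tool([*lidpt(51,0),.125]))
E
```

```text
1.3 [0.50082536 0.0620141  0.20519445] [-3.14132498e+00 -2.70485198e-04  2.80154721e+00] [-0.3792037   0.91506401  0.12087591] 0.002185154818458983 [ 5.06851907e-02  1.99229447e-01  1.64728004e+00 -1.50138278e-04
  1.29543521e+00 -1.18002488e+00]
[-25.6 -18.8  80.2]
```

Converted, 85 mm is 0.085, 83 mm is 0.083.

Emit:
arm_command([
  [[-0.013,-0.01,0.01,0,0,0,1],[-0.026,-0.019,0.03,0,0,0,1],[-0.026,-0.019,0.05,0,0,0,1],[-0.026,-0.019,0.065,0,0,0,1],[-0.026,-0.019,0.076,0,0,0,1],[-0.026,-0.019,0.083,0,0,0,1],[-0.026,-0.019,0.085,0,0,0,1],[-0.026,-0.019,0.085,0,0,0,1]],
])

```text
time_s: 2.1
ee_pos: [0.5181, 0.0382, 0.1206]
eef_rot: [3.142, 0.0, 2.803]
force: [0.4, -0.3, 0.1]
grip_width: 0.0003
grip_force: 0.0
```

```bash
python3 - <<'E'
from h import *
o=ctrl.get_obs();print(o['time_s'],o['ee_pos'],o['force'],o['grip_width'])
p,d=cams.camera("side");q,d=cams.camera("top")
a=cv2.resize(p[200:320,220:330],None,fx=4,fy=4,interpolation=cv2.INTER_CUBIC)
b=cv2.resize(q[170:260,280:370],None,fx=4,fy=4,interpolation=cv2.INTER_CUBIC)
b=cv2.copyMakeBorder(b,0,a.shape[0]-b.shape[0],0,0,cv2.BORDER_CONSTANT)
cv2.imwrite("pics/c1.png",np.hstack([a,b])[:600,:800])
E
```

```text
2.1 [0.51810468 0.03818524 0.1206069 ] [ 0.42403771 -0.32756288  0.12101519] 0.0002788047739940134
```

View pics/c1.png

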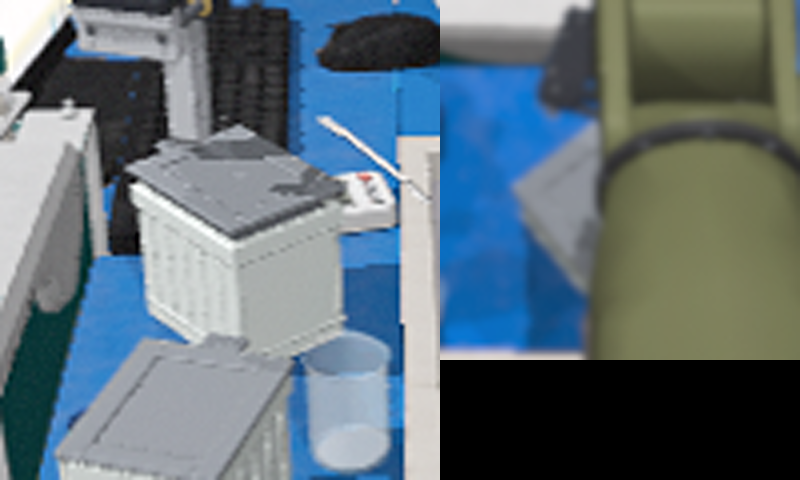

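The fingertip shows at the tab end, crop pixel (188,138). I check it against the side-view corners of the lid.

```bash
python3 - <<'E'
from h import *
i=cams.camera_info("side");o=ctrl.get_obs()
P=np.float32([o['ee_pos'],[*lidpt(50,0),.115]])
T=i["world_to_cam"];u=cv2.projectPoints(P,cv2.Rodrigues(T[:3,:3])[0],T[:3,3],K(i),i["dist_coeffs"])[0][:,0]
print(u,(u-[220,200])*4)
S=plane("side",[(280,231.3),(306.3,244.5),(278.8,258),(252.5,243)],.115);print(S.round(4),S.mean(0))
for p in [(60.5,46.5),(60.5,-46.5),(-60.5,-46.5),(-60.5,46.5)]: print(lidpt(*p).round(4))
E
```

```text
[[267.42224 234.72066]
 [267.76962 236.47884]] [[189.68896484 138.88262939]
 [191.07849121 145.91534424]]
[[0.4869 0.0063 0.115 ]
 [0.4138 0.0892 0.115 ]
 [0.4807 0.1584 0.115 ]
 [0.5552 0.073  0.115 ]] [0.48413925 0.08170391 0.115     ]
[0.5603 0.0585]
[ 0.4892 -0.0015]
[0.4111 0.0909]
[0.4822 0.1509]
```

Converted, 8 mm is 0.008, 7 mm is 0.007.

Emit:
arm_command([
  [[0,0,0.002,0,0,0,1],[0,0,0.004,0,0,0,1],[0,0,0.005,0,0,0,1],[0,0,0.006,0,0,0,1],[0,0,0.007,0,0,0,1],[0,0,0.008,0,0,0,1],[0,0,0.008,0,0,0,1]],
])

```text
time_s: 2.9
ee_pos: [0.518, 0.0379, 0.1123]
eef_rot: [-3.141, -0.0, 2.803]
force: [-0.8, -0.4, 0.2]
grip_width: 0.0007
grip_force: 0.4
```

Converted, 3 mm is 0.003, 2 mm is 0.002.

Emit:
arm_command([
  [[0,0,0.001,0,0,0,1],[0,0,0.002,0,0,0,1],[0,0,0.003,0,0,0,1],[0,0,0.003,0,0,0,1]],
])

```text
time_s: 3.3
ee_pos: [0.5181, 0.0379, 0.1093]
eef_rot: [-3.142, 0.0, 2.803]
force: [-0.7, -0.4, 0.7]
grip_width: 0.0009
grip_force: 0.4
```

```bash
python3 - <<'E'
from h import *
o=ctrl.get_obs();print(o['ee_pos'],o['force'],o['moment'])
p,d=cams.camera("side")
a=cv2.resize(p[220:290,235:325],None,fx=8,fy=8,interpolation=cv2.INTER_CUBIC)
cv2.imwrite("pics/c2.png",a)
E
```

```text
[0.51810595 0.03787818 0.10934786] [-0.72225651 -0.3637924   0.65475827] [-0.10687531 -0.06191111  0.08424783]
```

View pics/c2.png

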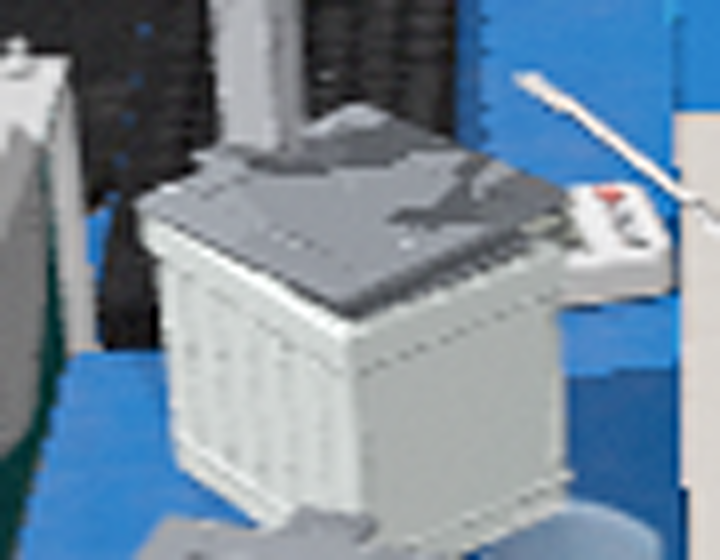

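The side view shows the tab end (left–top edge) going down and the far end (gap at (520,240)) still up. Press on.

Converted, 3 mm is 0.003, 2 mm is 0.002.

Emit:
arm_command([
  [[0,0,0.001,0,0,0,1],[0,0,0.002,0,0,0,1],[0,0,0.003,0,0,0,1],[0,0,0.003,0,0,0,1]],
])

```text
time_s: 3.75
ee_pos: [0.5182, 0.038, 0.1067]
eef_rot: [3.141, 0.0, 2.803]
force: [-1.6, -0.9, 5.0]
grip_width: 0.0002
grip_force: 2.3
```

Converted, 1 mm is 0.001, 0.5 mm is 0.0005.

Emit:
arm_command([
  [[0,0,0.0005,0,0,0,1],[0,0,0.001,0,0,0,1],[0,0,0.001,0,0,0,1]],
])

```text
time_s: 4.05
ee_pos: [0.5185, 0.0381, 0.1064]
eef_rot: [3.141, 0.001, 2.803]
force: [-2.0, 1.0, 11.6]
grip_width: 0.0006
grip_force: 5.5
```

```bash
python3 - <<'E'
from h import *
o=ctrl.get_obs();print(o['force'],o['ee_pos'])
ref=np.r_[lidpt(50,0),0]
for p in[(50,36),(-50,36),(-50,-36),(50,-36),(50,0)]:
    w=np.r_[lidpt(*p),0];print(p,tool(w,ref),w.round(4));ref=w
print(tool([*lidpt(50,0),o['ee_pos'][2]]))
E
```

```text
[-2.02210551  1.0335914  11.64728201] [0.51847287 0.03805841 0.1063578 ]
(50, 36) [-18.2  31.1   0. ] [0.5455 0.0597 0.    ]
(-50, 36) [86.3 50.6 -0.1] [0.4809 0.1361 0.    ]
(-50, -36) [ 36.4 -62.1  -0.1] [0.4259 0.0897 0.    ]
(50, -36) [-86.3 -50.6   0.1] [0.4905 0.0133 0.    ]
(50, 0) [-18.2  31.1   0. ] [0.518  0.0365 0.    ]
[-0.  -1.6 -0. ]
```

Slide to corner 1, slightly lighter.

Converted, 17 mm is 0.017, 13 mm is 0.013.

Emit:
arm_command([
  [[0,0,-0.0005,0,0,0,1],[-0.002,0.003,-0.0005,0,0,0,1],[-0.005,0.008,-0.0005,0,0,0,1],[-0.008,0.013,-0.0005,0,0,0,1],[-0.01,0.017,-0.0005,0,0,0,1]],
])

```text
time_s: 4.55
ee_pos: [0.5333, 0.0504, 0.1064]
eef_rot: [-3.141, 0.0, 2.803]
force: [-4.1, -4.7, 7.7]
grip_width: 0.0006
grip_force: 4.3
```

Converted, 13 mm is 0.013, -8 mm is -0.008.

Emit:
arm_command([
  [[-0.002,0.003,-0.0003,0,0,0,1],[-0.005,0.008,-0.0003,0,0,0,1],[-0.008,0.013,-0.0003,0,0,0,1],[-0.008,0.013,-0.0001,0,0,0,1]],
])

```text
time_s: 4.95
ee_pos: [0.5456, 0.0605, 0.1064]
eef_rot: [3.141, 0.001, 2.803]
force: [0.8, 1.0, 7.8]
grip_width: 0.0001
grip_force: 3.8
```

```bash
python3 - <<'E'
from h import *
o=ctrl.get_obs();print(o['ee_pos'],o['force'],o['moment'])
p,d=cams.camera("side")
a=cv2.resize(p[210:290,235:325],None,fx=7,fy=7,interpolation=cv2.INTER_CUBIC)
cv2.imwrite("pics/c3.png",a)
E
```

```text
[0.54558235 0.06050042 0.10642968] [0.76565112 1.03847277 7.81173091] [ 0.094213   -0.07123252 -0.00162423]
```

View pics/c3.png

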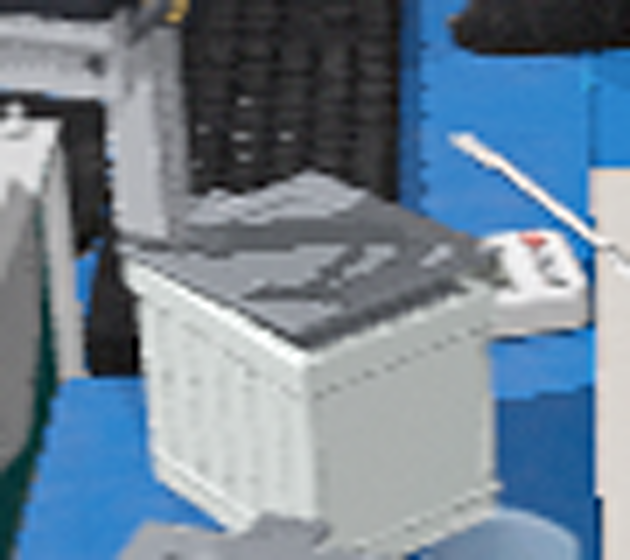

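Fingers are at corner 1 (150,235) pressing 7.8 N. The far end is still up and the tub has not moved. Slide on to corner 2.

Converted, 28 mm is 0.028, 24 mm is 0.024.

Emit:
arm_command([
  [[0.004,0.002,0,0,0,0,1],[0.009,0.005,0,0,0,0,1],[0.014,0.008,0,0,0,0,1],[0.019,0.011,0,0,0,0,1],[0.024,0.014,0,0,0,0,1],[0.028,0.0165,0,0,0,0,1]],
])

```text
time_s: 5.6
ee_pos: [0.5244, 0.0852, 0.1065]
eef_rot: [3.141, 0.002, 2.803]
force: [2.6, -2.3, 5.7]
grip_width: 0.0001
grip_force: 2.8
```

Converted, 29 mm is 0.029, 24 mm is 0.024.

Emit:
arm_command([
  [[0.004,0.0024,0,0,0,0,1],[0.009,0.0053,0,0,0,0,1],[0.014,0.0082,0,0,0,0,1],[0.019,0.0112,0,0,0,0,1],[0.024,0.0142,0,0,0,0,1],[0.029,0.017,0,0,0,0,1]],
])

```text
time_s: 6.2
ee_pos: [0.5028, 0.1109, 0.1065]
eef_rot: [3.141, 0.002, 2.803]
force: [3.8, -3.0, 6.4]
grip_width: 0.0001
grip_force: 3.1
```

Converted, 29 mm is 0.029, 24 mm is 0.024.

Emit:
arm_command([
  [[0.004,0.0024,0,0,0,0,1],[0.009,0.0053,0,0,0,0,1],[0.014,0.0082,0,0,0,0,1],[0.019,0.0112,0,0,0,0,1],[0.024,0.0142,0,0,0,0,1],[0.029,0.017,0,0,0,0,1],[0.029,0.017,0.0003,0,0,0,1]],
])

```text
time_s: 6.9
ee_pos: [0.4806, 0.137, 0.1062]
eef_rot: [3.141, 0.001, 2.803]
force: [-2.2, 1.5, 8.8]
grip_width: 0.0001
grip_force: 4.7
```

```bash
python3 - <<'E'
from h import *
o=ctrl.get_obs();print(o['ee_pos'],o['force'],o['moment'],tool([*lidpt(-50,36),.1065]))
p,d=cams.camera("side")
a=cv2.resize(p[210:290,235:325],None,fx=7,fy=7,interpolation=cv2.INTER_CUBIC)
cv2.imwrite("pics/c4.png",a)
E
```

```text
[0.48058773 0.13704378 0.10616333] [-2.16113084  1.54697618  8.76035051] [ 0.21004724  0.36121068 -0.05075626] [-0.6 -0.8 -0.3]
```

View pics/c4.png

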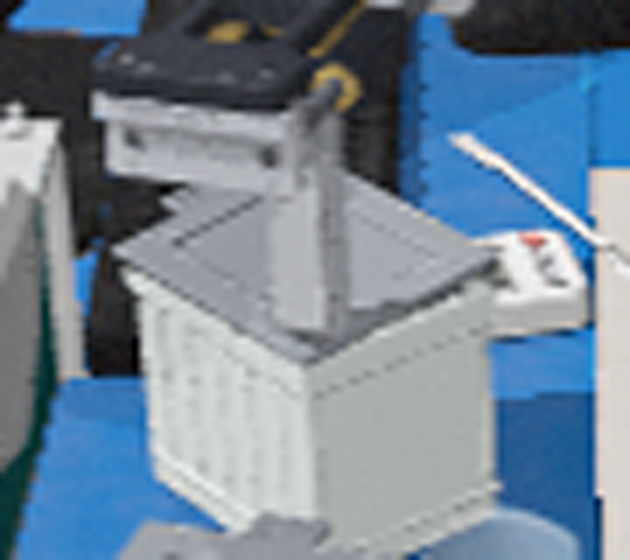

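The fingers are on corner 2 (315,320). The near edge is flush and the tub is unmoved. Next is corner 3.

Converted, -31 mm is -0.031, -27.5 mm is -0.0275.

Emit:
arm_command([
  [[0.002,-0.004,-0.0002,0,0,0,1],[0.005,-0.009,-0.0003,0,0,0,1],[0.008,-0.014,-0.0003,0,0,0,1],[0.011,-0.0185,-0.0003,0,0,0,1],[0.0135,-0.023,-0.0003,0,0,0,1],[0.016,-0.0275,-0.0003,0,0,0,1],[0.018,-0.031,-0.0003,0,0,0,1]],
])

```text
time_s: 7.65
ee_pos: [0.453, 0.1129, 0.106]
eef_rot: [-3.141, -0.0, 2.803]
force: [0.7, -0.2, -0.1]
grip_width: 0.0006
grip_force: 0.0
```

Converted, 1.2 mm is 0.0012, 0.7 mm is 0.0007.

Emit:
arm_command([
  [[0,0,0.0007,0,0,0,1],[0,0,0.0012,0,0,0,1],[0,0,0.0012,0,0,0,1]],
])

```text
time_s: 7.95
ee_pos: [0.4534, 0.1131, 0.1052]
eef_rot: [-3.141, -0.0, 2.803]
force: [-3.8, -2.9, 7.7]
grip_width: 0.0004
grip_force: 4.0
```

Converted, -32 mm is -0.032, -29 mm is -0.029.

Emit:
arm_command([
  [[0.002,-0.004,0,0,0,0,1],[0.005,-0.009,0,0,0,0,1],[0.008,-0.014,0,0,0,0,1],[0.011,-0.0185,0,0,0,0,1],[0.014,-0.024,0,0,0,0,1],[0.017,-0.029,0,0,0,0,1],[0.019,-0.032,0,0,0,0,1],[0.019,-0.032,0,0,0,0,1]],
])

```text
time_s: 8.75
ee_pos: [0.4247, 0.0889, 0.1052]
eef_rot: [3.141, 0.001, 2.803]
force: [0.3, -1.2, 7.3]
grip_width: 0.0004
grip_force: 3.8
```

Corner 3 is done. Now along the -y side to corner 4.

Converted, -34 mm is -0.034, -29 mm is -0.029.

Emit:
arm_command([
  [[-0.004,-0.0024,0,0,0,0,1],[-0.009,-0.0053,0,0,0,0,1],[-0.014,-0.0082,0,0,0,0,1],[-0.019,-0.0112,0,0,0,0,1],[-0.024,-0.0142,0,0,0,0,1],[-0.029,-0.017,0,0,0,0,1],[-0.034,-0.02,0,0,0,0,1]],
])

```text
time_s: 9.45
ee_pos: [0.4496, 0.0595, 0.1052]
eef_rot: [3.141, -0.002, 2.803]
force: [-6.7, 7.2, 12.9]
grip_width: 0.0005
grip_force: 6.2
```

Emit:
arm_command([
  [[-0.004,-0.0024,-0.0002,0,0,0,1],[-0.009,-0.0053,-0.0004,0,0,0,1],[-0.014,-0.0082,-0.0004,0,0,0,1],[-0.019,-0.0112,-0.0004,0,0,0,1],[-0.024,-0.0142,-0.0004,0,0,0,1],[-0.029,-0.017,-0.0004,0,0,0,1]],
])

```text
time_s: 10.05
ee_pos: [0.4713, 0.0335, 0.1053]
eef_rot: [3.142, -0.002, 2.803]
force: [-3.2, 3.3, 8.5]
grip_width: 0.0006
grip_force: 3.6
```

Emit:
arm_command([
  [[-0.004,-0.0024,0,0,0,0,1],[-0.009,-0.0053,0,0,0,0,1],[-0.014,-0.0082,0,0,0,0,1],[-0.019,-0.0112,0,0,0,0,1],[-0.024,-0.0142,0,0,0,0,1],[-0.025,-0.0147,0,0,0,0,1],[-0.025,-0.0147,0.0004,0,0,0,1]],
])

```text
time_s: 10.75
ee_pos: [0.4901, 0.0112, 0.1052]
eef_rot: [-3.142, -0.001, 2.803]
force: [-4.7, 1.0, 14.0]
grip_width: 0.0001
grip_force: 7.0
```

Emit:
arm_command([
  [[-0.001,0.002,-0.0006,0,0,0,1],[-0.004,0.006,-0.0006,0,0,0,1],[-0.007,0.011,-0.0006,0,0,0,1],[-0.01,0.016,-0.0006,0,0,0,1],[-0.013,0.021,-0.0006,0,0,0,1],[-0.016,0.026,-0.0006,0,0,0,1],[-0.018,0.032,-0.0006,0,0,0,1],[-0.018,0.032,-0.0002,0,0,0,1]],
])

```text
time_s: 11.55
ee_pos: [0.519, 0.0364, 0.1053]
eef_rot: [3.141, 0.001, 2.803]
force: [1.4, 4.4, 6.1]
grip_width: 0.0004
grip_force: 3.0
```

```bash
python3 - <<'E'
from h import *
o=ctrl.get_obs();print(o['ee_pos'],o['force'],tool([*lidpt(50,0),.105]))
E
```

```text
[0.51903797 0.0364348  0.10525176] [1.40750211 4.37783102 6.12156328] [ 1.  -0.3  0.3]
```

Back at the tab with 6 N. Lift off straight up, move clear, and look.

Converted, 320 mm is 0.32, 280 mm is 0.28.

Emit:
arm_command([
  [[0,0,-0.005,0,0,0,1],[0,0,-0.025,0,0,0,1],[0,0,-0.06,0,0,0,1],[0,0,-0.1,0,0,0,1],[0.04,0.028,-0.1,0,0,0,1],[0.08,0.056,-0.1,0,0,0,1],[0.12,0.085,-0.1,0,0,0,1],[0.16,0.113,-0.1,0,0,0,1],[0.2,0.142,-0.1,0,0,0,1],[0.24,0.17,-0.1,0,0,0,1],[0.28,0.2,-0.1,0,0,0,1],[0.32,0.228,-0.1,0,0,0,1]],
])

```text
time_s: 12.75
ee_pos: [0.2907, 0.3582, 0.2054]
eef_rot: [3.141, 0.0, 2.803]
force: [0.5, 0.7, -0.2]
grip_width: 0.0007
grip_force: 0.0
```

Converted, 130 mm is 0.13, 110 mm is 0.11.

Emit:
arm_command([
  [[0.04,0.028,0,0,0,0,1],[0.08,0.056,0,0,0,0,1],[0.11,0.078,0,0,0,0,1],[0.13,0.092,0,0,0,0,1],[0.13,0.092,0,0,0,0,1]],
])

```text
time_s: 13.25
ee_pos: [0.1985, 0.4882, 0.2048]
eef_rot: [-3.141, -0.0, 2.806]
force: [1.2, -1.1, 0.4]
grip_width: 0.0003
grip_force: 0.0
```

```bash
python3 - <<'E'
from h import *
p,d=cams.camera("side");q,e=cams.camera("top");W=cloud("top",e)
for (x,y) in[(50,0),(50,36),(-50,36),(-50,-36),(50,-36)]:
    w=lidpt(x,y);m=np.hypot(W[...,0]-w[0],W[...,1]-w[1])<.007;print(x,y,np.median(W[m][:,2]).round(4),m.sum())
b=W[185:250,293:355];m=(b[...,2]>.085);P=b[m]
print(cv2.minAreaRect((P[:,:2]*1000).astype(np.float32)),P.mean(0))
a=cv2.resize(p[220:300,235:325],None,fx=6,fy=6,interpolation=cv2.INTER_CUBIC)
cv2.imwrite("pics/c5.png",a)
E
```

```text
50 0 0.106 19
50 36 0.1039 19
-50 36 0.1021 26
-50 -36 0.1013 33
50 -36 0.1027 25
((386.11572265625, 115.48652648925781), (131.20162963867188, 362.8736267089844), 67.95677947998047) [0.48597092 0.07342306 0.11343835]
```

View pics/c5.png

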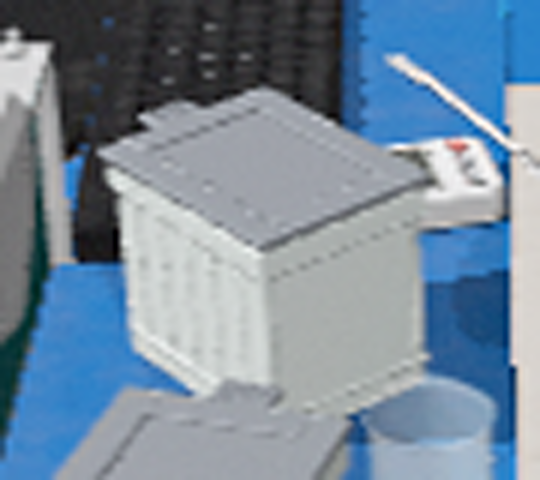

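The lid looks flush all round. I check the depth bias against the first image before handing in.

```bash
python3 - <<'E'
from h import *
A=cloud("top",np.load("top_d.npy"))
Ws=[cloud("top",cams.camera("top")[1]) for _ in range(4)]
for (x,y) in[(50,0),(50,36),(-50,36),(-50,-36),(50,-36)]:
    w=lidpt(x,y);f=lambda W:np.median(W[np.hypot(W[...,0]-w[0],W[...,1]-w[1])<.008][:,2])
    print(x,y,f(A).round(4),np.mean([f(W) for W in Ws]).round(4))
E
```

```text
50 0 0.115 0.1045
50 36 0.1139 0.1048
-50 36 0.1112 0.1029
-50 -36 0.1104 0.0999
50 -36 0.1131 0.1024
```

Every point dropped 8–10.5 mm, so the lid is home.

```bash
python3 -c "
from station import ctrl
print(ctrl.hand_in())"
```

```text
the job is handed in; nothing more can be done
None
```

I pressed the loose lid in at the tab, then ran the fingertips anticlockwise round all four corners and back to the tab. Contact force readings, taken between moves, stayed at or below about 16 N, and afterwards every measured rim point sat 8 to 10.5 mm lower, flush to the eye. The job is handed in, but it returned no verdict.

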